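# Slide the tube rack onto the analyser's hidden stop

## Task

Slide the tube rack along its lane into the analyser's tunnel until you feel it meet the sprung stop hidden inside, and press it a few millimetres onto that stop so that it stays resting against it when you back away. Be gentle: never drive the stop to the end of its spring travel. Keep the rack upright in the lane and leave the two bottles and the tip box where they stand.

Things in the scene. Friction and masses are not known exactly. Their poses are not given: they have to be found in the camera images.
- rack: Loose red tube rack with white-capped tubes, 160 mm long (x) and 60 wide: block 50 mm high, caps to 74 mm, flat rear (-x) end plate 60 wide, 80 high, 8 thick. 0.36 to 0.6 kg, slides with about 2 to 5 N. Origin: centre of underside; x points along the lane to the tunnel, z up. It starts between the lane's rails.
- rack_push (a point): Point on the outer face of the rack's rear end plate, on its centre line, 80 mm behind the rack's origin and 35 mm above its underside: a good place to push towards the rack's +x. Same axes as the rack.
- analyser: White benchtop analyser, fixed. Origin: bench level at the centre of the tunnel mouth; x points along the lane into the tunnel, z up. Lane floor: 8 mm plate, 130 wide, to x = -300 mm. Two rails, tops 22 mm above the bench, guide the rack with 3 mm play a side. Behind the tunnel the machine, 325 wide, 215 high, fills x = 160 to 423 mm.
- tunnel_mouth (a point): Middle of the tunnel's mouth at the roof's top edge, 110 mm above the bench. The tunnel is 120 mm wide outside, 72 wide and 80 high inside, roofed, 160 mm deep. The stop is hidden inside: the rack's front meets it 40 to 100 mm past the mouth, different every time, so the rack's rear end always stays at least 40 mm outside.
- stop (a joint): Travel of the hidden sprung stop (m): 0 untouched, growing as the rack presses it in, to 0.018 at its end. A 32 mm round pad centred 43 mm above the bench, spring 0.9 N per mm, no preload, well damped: the pushing force climbs by that rate above the sliding force after contact. On release the rack creeps back until its own friction holds it there.
- bottle_a: White plastic reagent bottle, 62 mm across, 150 mm tall, loose, beside the tunnel on the side of the analyser's -y. Origin: centre of its underside. Not to be disturbed.
- bottle_b: Another such bottle, 62 mm across, 150 mm tall, loose, further from the tunnel. Origin: centre of its underside. Not to be disturbed.
- tip_box: Closed pipette tip box, red with a grey lid, 122 x 87 x 56 mm, loose, beside the lane on the side of the analyser's -y. Origin: centre of its underside. Not to be disturbed.

How it is judged (in metres and radians):
At the end, for the whole second after the job is handed in: The rack rests released and still against the hidden stop, holding it pressed in by at least 0.8 mm, upright (within 0.06 rad) and lying in the lane between its rails (within 8 mm and 0.12 rad of the lane's line) (value of joint stop above 0.0008 m and angle between rack's own z axis and vertical below 0.06 rad and angle between the x axis of rack and the x axis of analyser, either way round below 0.12 rad and y of rack in the frame of analyser between -0.008 and 0.008 m and linear speed of rack below 0.01 m/s); the robot touches nothing.
It fails at once if the stop is rammed: driven more than 15 mm in, nearly the end of its 18 mm travel (value of joint stop above 0.015 m).
It fails at once if the rack is tipped by more than 0.3 rad (angle between rack's own z axis and vertical above 0.3 rad).
It fails at once if a bottle or the tip box is moved by more than 20 mm (distance of any of bottle_a, bottle_b, tip_box from where it was at the start of the episode above 0.02 m).
It also fails if it takes over 48 s, if anything falls off the work surface, if the arm or the gripper's body presses on something with over 40 N, if the wrist force passes 120 N, or if a joint passes its speed limit or range.

## Robot

A 6-joint arm with a two-finger parallel gripper is mounted at the origin on the work surface. World frame = base frame: x ahead of the robot, y to its left, z up, the work surface at z = 0. Lengths are in mm, angles in degrees, forces in N, time in s.
With the tool pointing down it reaches from about 350 to 850 mm from the base axis. Payload 8.1 kg.
Tool frame: the origin (TCP) lies at the very end of the fingers, on their centre line; the grasp point (between the pads) lies 19 mm behind it (r.grip_depth is the distance from the TCP to the grasp point, in mm); y points along the fingers, z is the direction in which the jaws open and shut, and the axes are right-handed (so a half turn about y gives the same grasp; the last joint's range is limited). The gripper opens to 85 mm and grips with 20 to 120 N. Pads are 22 mm wide; open, the fingers measure 114 mm over their backs; the gripper's body (76 mm by 85 mm) begins 54 mm behind the grasp point. The pads swing forward as they close: fully open they stand 13 mm farther back than shut.
Start: joints at [-78.575, 7.471, 85.268, -0, 87.261, -4.893], TCP at [168.6, -575.829, 231.292] pointing down, gripper open.
Joint ranges: [-169.43, 169.43], [-51.17, 129.36], [1.28, 143.12], [-76.62, 256.62], [0, 156.53], [-152.29, 152.29]. Speed limits (degrees/s): [136.94, 136.94, 159.86, 180, 180, 180].

## Interface

Orientations are given as [roll, pitch, yaw] about the fixed x, y, z axes, in that order (R = Rz(yaw) Ry(pitch) Rx(roll)).
In Python, from bench import readout, eyes, r gives the robot as it stands. The module is installed in compiled form; this text tells all that it offers.
- The arm moves only by the tool move_arm, never from a script. Its argument "motion" is text: rows parted by semicolons, each of 6 numbers parted by spaces: the shift along the world's x, y, z in cm, then the turn, a rotation vector about the world's x, y, z in degrees. A call has 1 to 10 rows; each row is the pose to reach, as a shift and turn from the pose commanded when the call began; what a row does not reach only later rows make up. A row lasts 1/12 s, in which the tool goes at most 41.7 mm and 7.16 degrees, less where a joint would pass 70% of its speed; a pose out of reach is approached as far as the arm can. A call with a gripper value outside its range is refused whole. "fingers" is the finger opening in cm, from 0 to 8.54, set as the call begins (left out, the last holds). The fingers move at their own pace and stop on an object; "squeeze" is the grip in N (left out, the last holds). Time passes only in rows, so rows that repeat a pose let the fingers close. It gives the time, the measured TCP pose, the force and the opening at its end, in the units of the state.
- readout.sense(): the state, without advancing time (a new reading comes with each control period).
- eyes.snapshot(name): name is "scene" or "side" or "wrist"; returns a dict with "image" (480x640x3 uint8, blue, green, red), "fx", "fy", "cx", "cy" (pixels), "world_to_cam" (4x4, takes a point from world to camera coordinates). Camera axes: x right, y down, z forward; pixel columns grow to the right and rows downward; lengths in mm; the calibration is good to about 2 mm. A picture is of the moment at which its call begins. There is no depth.
- r.hand_in(): hands the job in, once; it reports no verdict.
The state is a dict: "time": time; "joint_pos": joint angles; "qd": joint speeds; "joint_efforts": joint torques, N m; "tool_pos": TCP position; "tcp_rot": TCP orientation; "ft_force": force on the tool from outside, world axes, zero at the start; "wrist_torque": the same for the moment, N m; "finger_gap": finger opening in mm.
Only numpy, scipy, OpenCV 4.12 (cv2) and the standard library are available. Lean on these libraries where they do the work, as an engineer would, in place of code of your own. Each camera call takes 0.05 s, during which the arm holds its last target. There are 200 camera calls.

## Working session

There is one attempt and no reset: what is moved stays moved. The work goes in short steps, Python scripts to look and compute and a tool call to move; the robot and the scene stay as the last step left them, time stands still between calls to the robot, and variables do not carry over. Pictures are saved under pics/ and viewed, about 8 in all and at most 12, crops included, and the job is handed in when it is done.

Besides the shell and the picture viewer there is one more tool, called after "Emit:" by a JSON object that holds its "api" and its "payload". move_arm: Moves the arm, as the interface text tells. Its arguments: {"type":"object","properties":{"motion":{"type":"string"},"fingers":{"type":"number"},"squeeze":{"type":"number"}},"required":["motion"]}

```bash
mkdir -p pics
python3 - <<'E'
from bench import readout, eyes, r
import cv2
for n in("scene","side"):
    s=eyes.snapshot(n); cv2.imwrite(f"pics/{n}0.png",s["image"]); print(n,s["fx"],s["fy"],s["cx"],s["cy"],s["world_to_cam"].round(4).tolist())
print(readout.sense())
E
```

```text
scene 526.3317913949198 526.3317913949198 333.2779378398938 230.0164080689322 [[0.6163, 0.7875, 0.0027, -361.4127], [0.554, -0.431, -0.7123, -274.5321], [-0.5598, 0.4405, -0.7019, 1297.961], [0.0, 0.0, 0.0, 1.0]]
side 574.2323566564397 574.2323566564397 312.1092045285272 243.51217770683544 [[0.8846, -0.4663, 0.0108, -581.6538], [-0.3389, -0.6584, -0.6721, 255.3065], [0.3205, 0.5908, -0.7404, 613.0621], [0.0, 0.0, 0.0, 1.0]]
{'time': 0.1, 'joint_pos': array([-7.85745565e+01,  7.51145156e+00,  8.53218090e+01,  1.01291520e-03,
        8.72616521e+01, -4.89429688e+00]), 'qd': array([-0.02180259, -0.22031483, -0.13147178, -0.00479634, -0.09248205,
        0.03415366]), 'joint_efforts': array([-1.08679656e-04, -5.70950246e+01, -5.01941657e+01, -2.50442617e-04,
        8.05872754e-03, -9.48555027e-06]), 'tool_pos': array([ 168.51732538, -575.34409889,  230.3541353 ]), 'tcp_rot': array([-9.00944802e+01,  9.10571645e-03, -1.63680316e+02]), 'ft_force': array([0.10984638, 0.00417459, 0.3321534 ]), 'wrist_torque': array([ 0.00144748, -0.03411488,  0.00959832]), 'finger_gap': 85.36014688126687}
```

View pics/scene0.png

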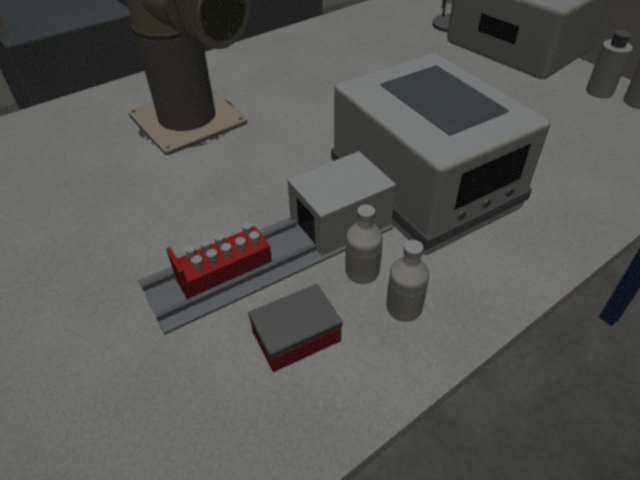

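View pics/side0.png

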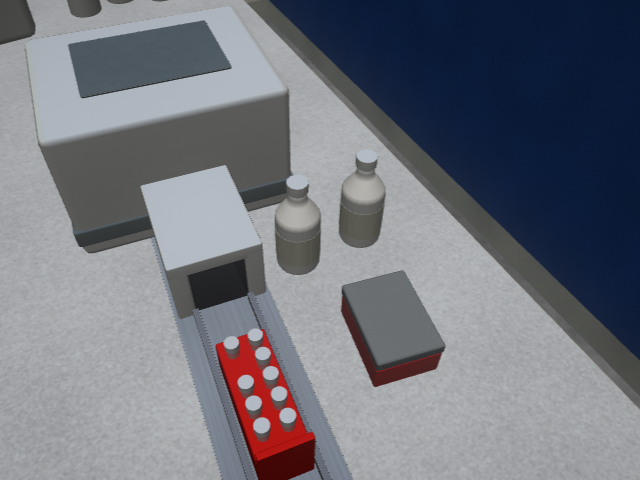

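The scene picture shows the lane running from about (150,305) to the tunnel mouth at (289,181)–(317,210), with the rack's end plate near (180,275). In the side picture the mouth's roof edge runs from (170,265) to (262,240), and the rack's rear plate top is at (255,457)–(312,433). I'll enlarge both.

Run:
```python
import cv2
a=cv2.imread("pics/scene0.png")[140:340,130:400]; a=cv2.convertScaleAbs(a,alpha=1.8)
cv2.imwrite("pics/c1.png",cv2.resize(a,None,fx=2.96,fy=3,interpolation=cv2.INTER_CUBIC))
b=cv2.imread("pics/side0.png")[160:480,130:370]
cv2.imwrite("pics/c2.png",cv2.resize(b[:, :],None,fx=1.875,fy=1.875,interpolation=cv2.INTER_CUBIC))
```

```text
(no output)
```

View pics/c1.png

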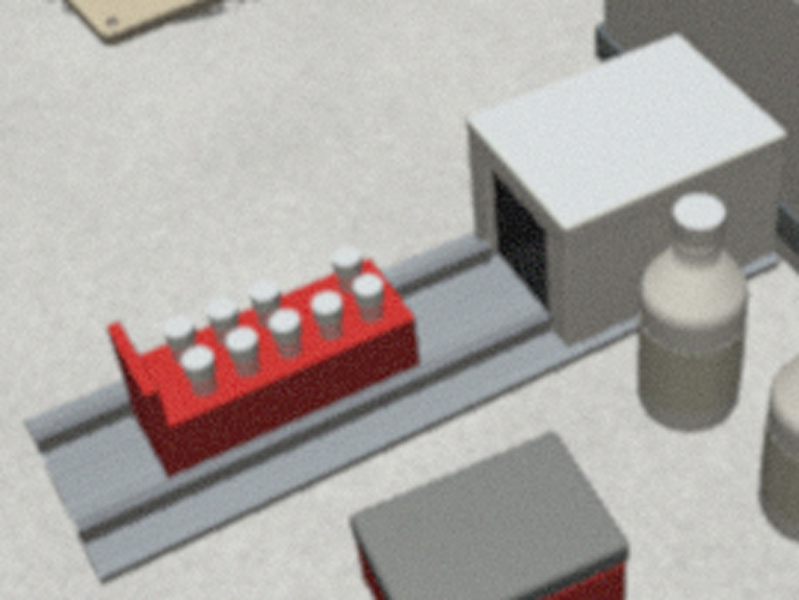

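View pics/c2.png

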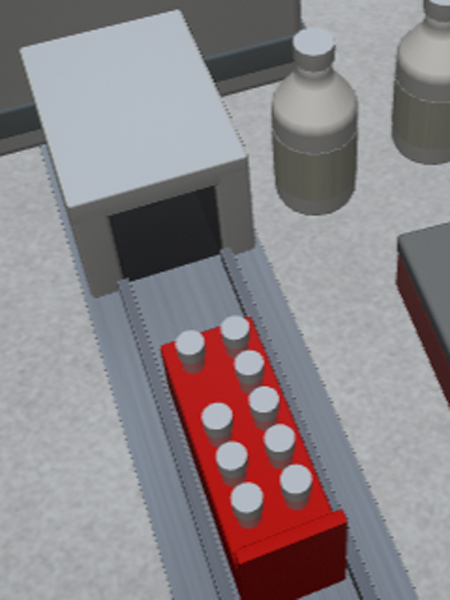

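```bash
cat > loc.py <<'E'
import numpy as np
from scipy.optimize import least_squares
from bench import eyes
C={n:eyes.snapshot(n) for n in("scene","side")}
f1=lambda u,v:(130+u/2.96,140+v/3); f2=lambda u,v:(130+u/1.875,160+v/1.875)
def proj(n,P):
    c=C[n];p=c["world_to_cam"][:3]@np.append(P,1);return np.array([c["fx"]*p[0]/p[2]+c["cx"],c["fy"]*p[1]/p[2]+c["cy"]])
A=[("scene",f1(470,122),(0,60,110)),("scene",f1(567,228),(0,-60,110)),("scene",f1(784,132),(160,-60,110)),("scene",f1(677,35),(160,60,110)),
("side",f2(70,208),(0,60,110)),("side",f2(246,155),(0,-60,110)),("side",f2(180,11),(160,-60,110)),("side",f2(22,50),(160,60,110)),("scene",f1(103,578),(-300,-65,4)),("scene",f1(27,422),(-300,65,8))]
R=[("scene",f1(372,262),(80,30,58)),("scene",f1(416,320),(80,-30,58)),("scene",f1(172,474),(-80,-30,8)),("scene",f1(113,325),(-80,30,88)),
("side",f2(162,347),(80,30,58)),("side",f2(250,318),(80,-30,58)),("side",f2(346,523),(-80,-30,88)),("side",f2(241,559),(-80,30,88))]
def W(p,q):
    c,s=np.cos(p[2]),np.sin(p[2]);return np.array([p[0]+c*q[0]-s*q[1],p[1]+s*q[0]+c*q[1],q[2]])
for nm,L in(("analyser",A),("rack",R)):
    s=min((least_squares(lambda p:np.concatenate([proj(n,W(p,q))-np.array(u) for n,u,q in L]),[500,-300,y],loss="soft_l1",x_scale=[100,100,.5]) for y in np.arange(-3,3,1)),key=lambda s:s.cost)
    print(nm,s.x[:2].round(1),np.degrees(s.x[2]).round(2),s.fun.reshape(-1,2).round(1).tolist())
    if nm=="analyser":a=s.x
print("rack in analyser", [[np.cos(a[2]),np.sin(a[2])],[-np.sin(a[2]),np.cos(a[2])]]@(s.x[:2]-a[:2]), "push",W(s.x,(-80,0,43)),"push on lane -110",W(a,(-300,0,43)))
E
python3 loc.py
```

```text
analyser [518.9 -14.8] 84.56 [[-2.3, -2.5], [-0.5, 0.1], [1.7, -0.4], [0.1, -1.4], [-0.3, -0.3], [2.8, -0.1], [0.4, -1.8], [-1.3, -1.3], [-0.6, 2.1], [-1.2, -0.2]]
rack [ 501.7 -177.9] 84.0 [[-0.4, -2.2], [0.0, -1.0], [-0.1, 4.6], [-2.8, -0.5], [-0.4, -1.6], [1.6, -1.9], [1.3, -0.7], [-1.2, 2.5]]
rack in analyser [-164.03705121    1.57226915] push [ 493.38240654 -257.47691714   43.        ] push on lane -110 [ 490.40318471 -313.41323605   43.        ]
```

Run:
```python
from scipy.spatial.transform import Rotation as R
import numpy as np
L=np.array([np.cos(np.radians(84.5)),np.sin(np.radians(84.5)),0])
w=np.array([L[1],-L[0],0])*10
T=R.from_rotvec(w,degrees=True)*R.from_euler('z',-21.8,degrees=True)
print(T.as_rotvec(degrees=True))
print((T*R.from_euler('xyz',[-90,0,-163.68],degrees=True)).as_matrix().round(3))
```

```text
[ 10.01580234   0.94677207 -21.74436502]
[[-0.995  0.017 -0.094]
 [ 0.096  0.173 -0.98 ]
 [-0.    -0.985 -0.174]]
```

Emit:
{"api": "move_arm", "payload": {"motion": "3 2.4 0 0 0 -5; 6 4.8 0 0 0 -10; 9 7.2 0 0 0 -15; 12 9.6 0 0 0 -20; 15 12 0 0 0 -21.8; 18 14.4 0 0 0 -21.8; 21 16.8 0 0 0 -21.8; 24 19.2 0 0 0 -21.8; 27 21.6 0 0 0 -21.8; 30 24 0 0 0 -21.8", "fingers": 0}}

```text
time: 1.03
tool_pos: [469.8, -334.3, 231.2]
tcp_rot: [-90.0, -0.0, 174.5]
ft_force: [0.2, -0.7, -0.4]
finger_gap: -0.2
```

Emit:
{"api": "move_arm", "payload": {"motion": "0.7 0.6 -3 5 -0.5 0; 1.4 1.2 -6 10 -1 0; 2.2 1.8 -9 10 -1 0; 2.2 1.8 -12 10 -1 0; 2.2 1.8 -15 10 -1 0; 2.2 1.8 -17 10 -1 0; 2.2 1.8 -18.5 10 -1 0; 2.2 1.8 -19.1 10 -1 0; 2.2 1.8 -19.1 10 -1 0; 2.2 1.8 -19.1 10 -1 0"}}

```text
time: 1.87
tool_pos: [490.8, -318.0, 40.8]
tcp_rot: [-100.0, 0.0, 174.5]
ft_force: [-0.5, -0.4, 1.2]
finger_gap: -0.0
```

Run:
```python
from bench import readout, eyes
import cv2
s=eyes.snapshot("scene")["image"][140:340,130:400]; cv2.imwrite("pics/c3.png",cv2.resize(cv2.convertScaleAbs(s,alpha=1.8),None,fx=2.96,fy=3,interpolation=cv2.INTER_CUBIC))
t=readout.sense();print(t["tool_pos"],t["ft_force"],t["joint_pos"])
```

```text
[ 491.27219327 -318.45364004   41.58880929] [-1.13267271 -0.21430468 -0.14114583] [-42.97353829  19.7216765   92.30999706   8.30314964  74.15108368
  49.79894461]
```

View pics/c3.png

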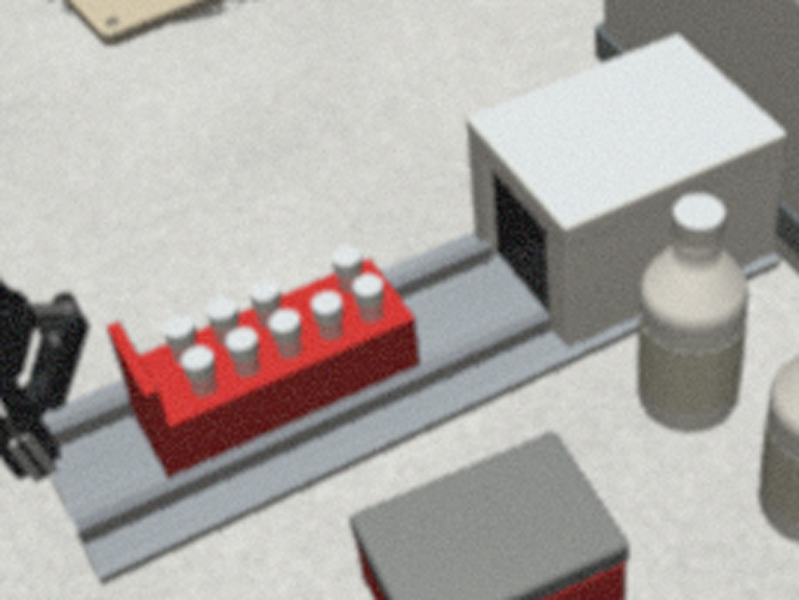

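The fingers' linkage knuckle at (75,310) stands ahead of the tip at (45,460), so it could meet the plate's top first. I'll turn the jaws across the lane.

Emit:
{"api": "move_arm", "payload": {"motion": "-0.1 -0.7 0 -0.12 -1.21 6.9; -0.15 -1.5 0 -0.24 -2.42 13.8; -0.15 -1.5 0 -0.36 -3.63 20.7; -0.15 -1.5 0 -0.48 -4.84 27.6; -0.15 -1.5 0 -0.6 -6.05 34.5; -0.15 -1.5 0 -0.72 -7.26 41.4; -0.15 -1.5 0 -0.84 -8.47 48.3; -0.15 -1.5 0 -0.96 -9.68 55.2; -0.15 -1.5 0 -1.08 -10.89 62.1; -0.15 -1.5 0 -1.2 -12.1 69"}}

```text
time: 2.75
tool_pos: [490.2, -333.9, 42.5]
tcp_rot: [-93.2, 9.4, -115.3]
ft_force: [-0.4, 0.1, 0.2]
finger_gap: 0.1
```

Emit:
{"api": "move_arm", "payload": {"motion": "0 0 0 -0.12 -1.2 6.5; 0 0 0 -0.24 -2.4 13; 0 0 0 -0.34 -3.45 19.6; 0.15 1.5 0 -0.34 -3.45 19.6; 0.15 1.5 0 -0.34 -3.45 19.6"}}

```text
time: 3.17
tool_pos: [491.7, -317.1, 42.1]
tcp_rot: [-89.9, 10.0, -95.4]
ft_force: [-0.7, 1.0, -0.2]
finger_gap: -0.0
```

Run:
```python
from bench import readout, eyes
import cv2
s=eyes.snapshot("scene")["image"][140:340,130:400]; cv2.imwrite("pics/c4.png",cv2.resize(cv2.convertScaleAbs(s,alpha=1.8),None,fx=2.96,fy=3,interpolation=cv2.INTER_CUBIC))
t=readout.sense();print(t["tool_pos"],t["tcp_rot"],t["ft_force"],t["joint_pos"])
from scipy.spatial.transform import Rotation as R
print(R.from_euler('xyz',t["tcp_rot"],degrees=True).as_matrix().round(3))
```

```text
[ 491.48369188 -317.86627354   41.91584665] [-89.91587911   9.94003887 -95.48273294] [-0.49919108  0.45037795  0.00866548] [-42.88379711  19.6692938   92.33095993   8.24830081  74.1656568
 -40.07589364]
[[-0.094  0.018  0.995]
 [-0.98   0.172 -0.096]
 [-0.173 -0.985  0.001]]
```

View pics/c4.png

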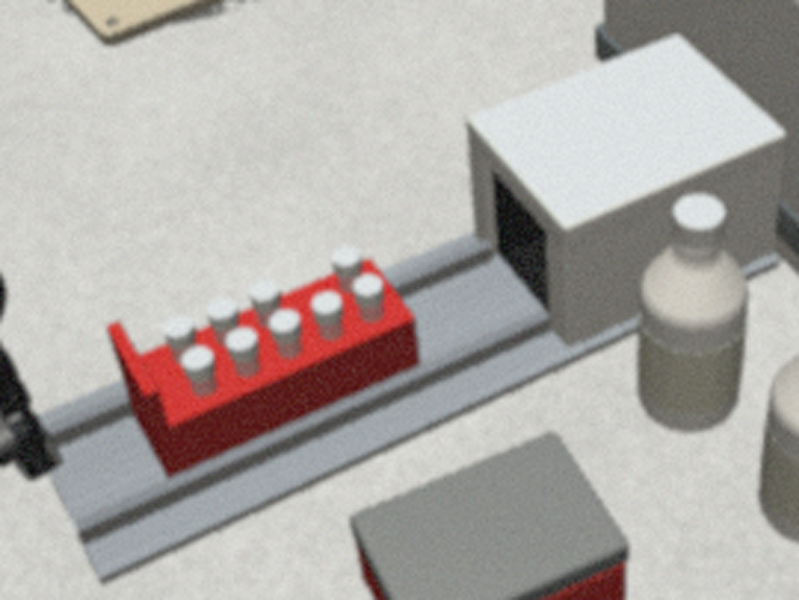

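Emit:
{"api": "move_arm", "payload": {"motion": "0.04 0.4 0 0 0 0; 0.08 0.8 0 0 0 0; 0.11 1.2 0 0 0 0; 0.15 1.6 0 0 0 0; 0.19 2.0 0 0 0 0; 0.23 2.4 0 0 0 0; 0.27 2.8 0 0 0 0; 0.3 3.2 0 0 0 0; 0.34 3.6 0 0 0 0; 0.38 4.0 0 0 0 0"}}

```text
time: 4.05
tool_pos: [494.4, -277.4, 40.3]
tcp_rot: [-90.0, 10.0, -95.5]
ft_force: [0.9, 0.1, -0.2]
finger_gap: -0.1
```

Emit:
{"api": "move_arm", "payload": {"motion": "0.02 0.2 0 0 0 0; 0.04 0.4 0 0 0 0; 0.06 0.6 0 0 0 0; 0.08 0.8 0 0 0 0; 0.1 1.0 0 0 0 0; 0.11 1.2 0 0 0 0; 0.13 1.4 0 0 0 0; 0.15 1.6 0 0 0 0; 0.17 1.8 0 0 0 0; 0.19 2.0 0 0 0 0"}}

```text
time: 4.88
tool_pos: [496.3, -257.8, 40.3]
tcp_rot: [-90.0, 10.0, -95.5]
ft_force: [-0.2, -2.4, -0.4]
finger_gap: 0.1
```

Emit:
{"api": "move_arm", "payload": {"motion": "0.03 0.3 0 0 0 0; 0.06 0.6 0 0 0 0; 0.09 0.9 0 0 0 0; 0.11 1.2 0 0 0 0; 0.14 1.5 0 0 0 0; 0.17 1.8 0 0 0 0; 0.2 2.1 0 0 0 0; 0.23 2.4 0 0 0 0; 0.26 2.7 0 0 0 0; 0.29 3.0 0 0 0 0"}}

```text
time: 5.72
tool_pos: [499.2, -227.5, 40.3]
tcp_rot: [-90.0, 10.0, -95.5]
ft_force: [0.2, -1.9, -0.3]
finger_gap: -0.1
```

Run:
```python
from bench import readout, eyes
import cv2
s=eyes.snapshot("scene")["image"][140:340,130:400]; cv2.imwrite("pics/c5.png",cv2.resize(cv2.convertScaleAbs(s,alpha=1.8),None,fx=2.96,fy=3,interpolation=cv2.INTER_CUBIC))
t=readout.sense();print(t["tool_pos"],t["ft_force"])
```

```text
[ 499.27311302 -226.94998091   40.28164166] [ 0.31670479 -1.49196213  0.34994888]
```

View pics/c5.png

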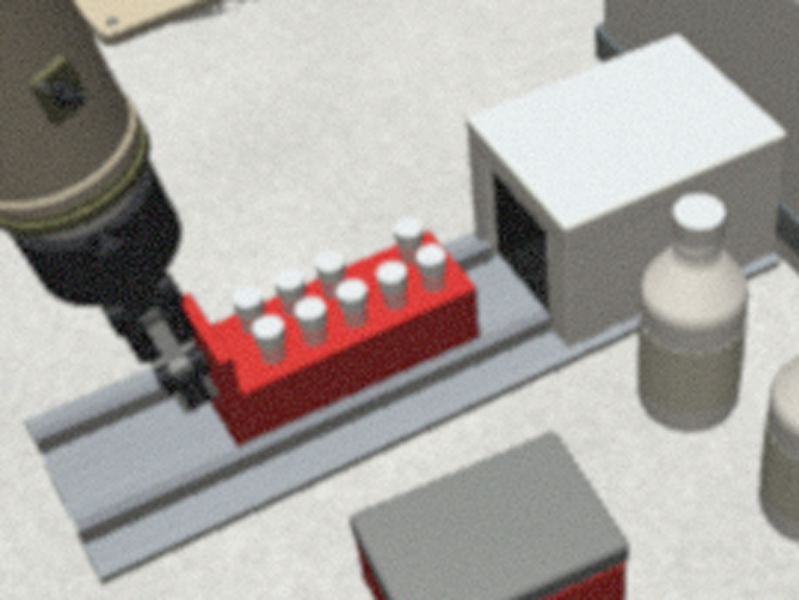

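Pushing works: the tips are on the plate at about (205,385), the rack is straight, and sliding force is about 2 N.

Emit:
{"api": "move_arm", "payload": {"motion": "0.03 0.35 0 0 0 0; 0.07 0.7 0 0 0 0; 0.1 1.05 0 0 0 0; 0.13 1.4 0 0 0 0; 0.17 1.75 0 0 0 0; 0.2 2.1 0 0 0 0; 0.23 2.45 0 0 0 0; 0.27 2.8 0 0 0 0; 0.3 3.15 0 0 0 0; 0.33 3.5 0 0 0 0"}}

```text
time: 6.6
tool_pos: [502.5, -192.5, 40.3]
tcp_rot: [-90.0, 10.0, -95.5]
ft_force: [0.9, -2.1, 0.3]
finger_gap: 0.0
```

Emit:
{"api": "move_arm", "payload": {"motion": "0.03 0.3 0 0 0 0; 0.06 0.6 0 0 0 0; 0.09 0.9 0 0 0 0; 0.11 1.2 0 0 0 0; 0.14 1.5 0 0 0 0; 0.17 1.8 0 0 0 0; 0.2 2.1 0 0 0 0; 0.23 2.4 0 0 0 0; 0.26 2.7 0 0 0 0; 0.29 3.0 0 0 0 0"}}

```text
time: 7.43
tool_pos: [505.4, -162.5, 40.3]
tcp_rot: [-90.0, 10.0, -95.5]
ft_force: [-0.4, -1.3, -0.4]
finger_gap: -0.3
```

Emit:
{"api": "move_arm", "payload": {"motion": "0.01 0.12 0 0 0 0; 0.02 0.24 0 0 0 0; 0.03 0.36 0 0 0 0; 0.05 0.48 0 0 0 0; 0.06 0.6 0 0 0 0"}}

```text
time: 7.85
tool_pos: [506.0, -156.8, 40.3]
tcp_rot: [-90.0, 10.0, -95.5]
ft_force: [0.0, -2.5, -0.0]
finger_gap: -0.1
```

Emit:
{"api": "move_arm", "payload": {"motion": "0.01 0.1 0 0 0 0; 0.02 0.2 0 0 0 0; 0.03 0.3 0 0 0 0; 0.04 0.4 0 0 0 0; 0.05 0.5 0 0 0 0"}}

```text
time: 8.27
tool_pos: [506.5, -151.8, 40.3]
tcp_rot: [-90.0, 10.0, -95.5]
ft_force: [-0.8, -1.8, 0.9]
finger_gap: -0.3
```

Emit:
{"api": "move_arm", "payload": {"motion": "0.01 0.1 0 0 0 0; 0.02 0.2 0 0 0 0; 0.03 0.3 0 0 0 0; 0.04 0.4 0 0 0 0; 0.05 0.5 0 0 0 0"}}

```text
time: 8.68
tool_pos: [507.0, -146.7, 40.3]
tcp_rot: [-90.0, 10.0, -95.5]
ft_force: [0.8, -2.2, 1.2]
finger_gap: -0.2
```

Emit:
{"api": "move_arm", "payload": {"motion": "0.01 0.1 0 0 0 0; 0.02 0.2 0 0 0 0; 0.03 0.3 0 0 0 0; 0.04 0.4 0 0 0 0; 0.05 0.5 0 0 0 0"}}

```text
time: 9.1
tool_pos: [507.5, -141.7, 40.3]
tcp_rot: [-90.0, 10.0, -95.5]
ft_force: [-1.0, -3.3, -1.0]
finger_gap: 0.1
```

Emit:
{"api": "move_arm", "payload": {"motion": "0.01 0.1 0 0 0 0; 0.02 0.2 0 0 0 0; 0.03 0.3 0 0 0 0"}}

```text
time: 9.35
tool_pos: [507.8, -138.7, 40.3]
tcp_rot: [-90.0, 10.0, -95.5]
ft_force: [0.5, -2.1, 1.2]
finger_gap: -0.2
```

Noise only, with no contact yet.

Emit:
{"api": "move_arm", "payload": {"motion": "0.01 0.1 0 0 0 0; 0.02 0.2 0 0 0 0; 0.03 0.3 0 0 0 0; 0.04 0.4 0 0 0 0; 0.05 0.5 0 0 0 0"}}

```text
time: 9.77
tool_pos: [508.3, -133.9, 40.3]
tcp_rot: [-90.0, 10.0, -95.5]
ft_force: [-1.7, -4.2, 0.7]
finger_gap: -0.1
```

Emit:
{"api": "move_arm", "payload": {"motion": "0.01 0.1 0 0 0 0; 0.02 0.2 0 0 0 0"}}

```text
time: 9.93
tool_pos: [508.5, -132.2, 40.3]
tcp_rot: [-90.0, 10.0, -95.5]
ft_force: [-0.9, -6.0, -0.3]
finger_gap: -0.2
```

Run:
```python
from bench import readout
t=readout.sense();print(t["tool_pos"],t["ft_force"])
```

```text
[ 508.4966122  -132.16416327   40.31633565] [-0.89151948 -5.9538116  -0.32666814]
```

Emit:
{"api": "move_arm", "payload": {"motion": "0.01 0.1 0 0 0 0; 0.02 0.2 0 0 0 0; 0.02 0.2 0 0 0 0; 0.02 0.2 0 0 0 0"}}

```text
time: 10.27
tool_pos: [508.7, -130.3, 40.3]
tcp_rot: [-90.0, 10.0, -95.5]
ft_force: [-0.5, -5.1, -0.1]
finger_gap: 0.4
```

Emit:
{"api": "move_arm", "payload": {"motion": "0.01 0.1 0 0 0 0; 0.02 0.2 0 0 0 0"}}

```text
time: 10.43
tool_pos: [508.9, -128.8, 40.3]
tcp_rot: [-90.0, 9.9, -95.5]
ft_force: [-1.6, -8.6, -0.5]
finger_gap: 0.1
```

The force climbs at about the spring rate, with contact near y = -136 and roughly 7 mm pressed. I'll back off slowly.

Emit:
{"api": "move_arm", "payload": {"motion": "0 -0.04 0 0 0 0; -0.01 -0.08 0 0 0 0; -0.01 -0.12 0 0 0 0; -0.02 -0.16 0 0 0 0; -0.02 -0.2 0 0 0 0; -0.02 -0.24 0 0 0 0; -0.03 -0.28 0 0 0 0; -0.03 -0.32 0 0 0 0; -0.03 -0.36 0 0 0 0; -0.04 -0.4 0 0 0 0"}}

```text
time: 11.27
tool_pos: [508.5, -131.6, 40.2]
tcp_rot: [-90.0, 10.0, -95.5]
ft_force: [0.1, -0.5, 0.3]
finger_gap: 0.3
```

Emit:
{"api": "move_arm", "payload": {"motion": "0 -0.04 0 0 0 0; -0.01 -0.08 0 0 0 0; -0.01 -0.12 0 0 0 0; -0.02 -0.16 0 0 0 0; -0.02 -0.2 0 0 0 0; -0.02 -0.24 0 0 0 0; -0.03 -0.28 0 0 0 0; -0.03 -0.32 0 0 0 0; -0.03 -0.36 0 0 0 0; -0.04 -0.4 0 0 0 0"}}

```text
time: 12.1
tool_pos: [508.1, -135.9, 40.3]
tcp_rot: [-90.0, 10.0, -95.5]
ft_force: [0.4, -0.0, 0.5]
finger_gap: -0.0
```

Emit:
{"api": "move_arm", "payload": {"motion": "-0.02 -0.2 0 0 0 0; -0.06 -0.6 0 0 0 0; -0.1 -1 0 0 0 0; -0.2 -2 0 0 0 0; -0.3 -3 0 0 0 0; -0.4 -4 0 0 0 0; -0.5 -5 0 0 0 0; -0.6 -6 0 0 0 0; -0.6 -6 0 0 0 0; -0.6 -6 0 0 0 0"}}

```text
time: 12.93
tool_pos: [502.0, -196.6, 40.3]
tcp_rot: [-90.0, 10.0, -95.6]
ft_force: [-0.3, 0.1, 0.8]
finger_gap: 0.0
```

Run:
```python
from bench import readout, eyes
import cv2
for i,n in enumerate(("scene","side")):
    s=eyes.snapshot(n)["image"]; s=s[140:340,130:400] if i==0 else s[160:480,130:400]
    cv2.imwrite(f"pics/e{i}.png",cv2.resize(cv2.convertScaleAbs(s,alpha=1.8 if i==0 else 1),None,fx=2.96 if i==0 else 1.875,fy=3 if i==0 else 1.875,interpolation=cv2.INTER_CUBIC))
t=readout.sense();print(t["tool_pos"],t["ft_force"])
```

```text
[ 501.98992868 -195.66357685   40.15686566] [-0.37923751  0.62893045 -0.0680141 ]
```

View pics/e0.png

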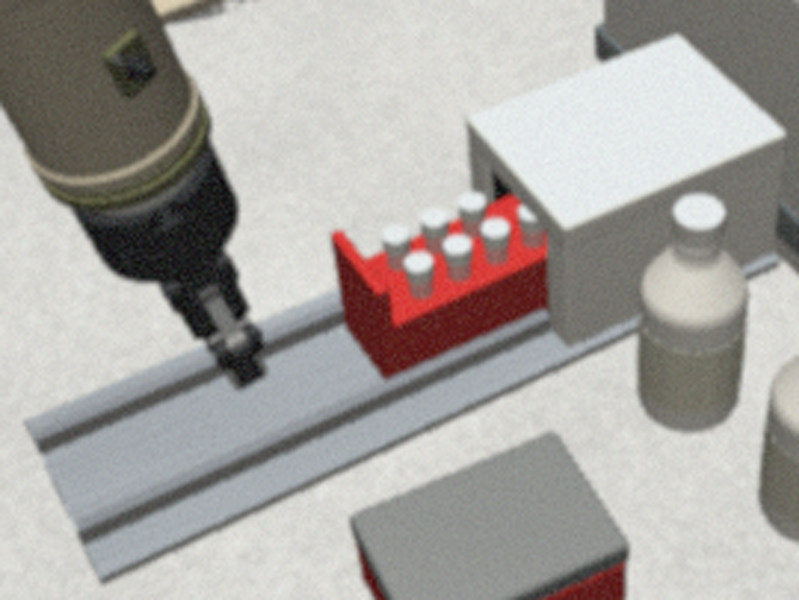

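View pics/e1.png

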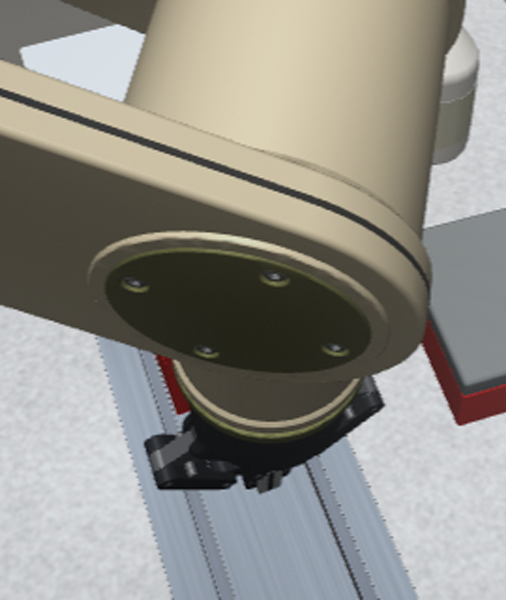

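The scene picture shows the rack upright in the lane, its plate at about (340,240)–(388,375) and its front in the tunnel. The gripper is clear at (240,360), and the bottles and tip box have not moved. In the side picture the arm hides the rack.

```bash
python3 -c "
from bench import r
print(r.hand_in())"
```

```text
the job is handed in; nothing more can be done
None
```

I pushed the rack along its lane with closed fingers until it met the sprung stop, pressed it on and backed away slowly. The job is handed in, after about 13 s of the 48 s allowed; it reports no verdict.

- **Pressing on the stop:** Sliding took about 2 N. From about TCP y = -136 mm the force climbed to 8.6 N, which I read as about 7 mm of stop travel, well under the 15 mm limit.
- **Release:** The force fell to about 0 near y = -132 mm, so I estimate the rack still holds the stop in by 2 to 4 mm. That is from force and position only, because the stop can't be seen and I had no direct reading of it.
- **Last picture:** The scene camera showed the rack upright and straight in the lane, the bottles and tip box unmoved, and the gripper about 60 mm clear. The side camera could not confirm this, because the arm was in the way.
- **Disagreements:** The force readings scatter by about 1 N. One reading of 3.3 N before contact was noise, and one of 5.1 N while holding still was lower than the trend.

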